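Load the ration kit tray, tall bottle last

ROBOT

A 6-joint arm with a two-finger parallel gripper is mounted at the origin on the work surface. World frame = base frame: x ahead of the robot, y to its left, z up, the work surface at z = 0. Lengths are in m, angles in rad, forces in N, time in s.
With the tool pointing down it reaches from about 0.3 to 0.775 m from the base axis. Payload 14.6 kg.
Tool frame: the origin (TCP) lies at the very end of the fingers, on their centre line; the grasp point (between the pads) lies 19 mm behind it; z points along the fingers, y is the line along which they close (so a half turn about z gives the same grasp; the last joint's range is limited). The gripper opens to 94 mm and grips with 3 to 60 N. Pads are 16 mm wide; open, the fingers measure 119 mm over their backs; the gripper's body (75 mm by 177 mm) begins 78 mm behind the grasp point.
Start: joints at [1.056, 0.3, 1.521, -0, 1.321, -0.067], TCP at [0.238, 0.496, 0.205] pointing down, gripper open.
Joint ranges: [-3.03, 3.03], [-0.79, 2.21], [0.23, 2.52], [-1.04, 4.18], [0, 3.07], [-2.55, 2.55]. Speed limits (rad/s): [2.22, 2.22, 2.57, 3.14, 3.14, 3.14].

INTERFACE

Orientations are given as [roll, pitch, yaw] about the fixed x, y, z axes, in that order (R = Rz(yaw) Ry(pitch) Rx(roll)).
In Python, from station import ctrl gives the robot as it stands.
- The arm moves only by the shell command python3 -m pendant 'ROWS' [OPENING] [FORCE]. ROWS is JSON, a list of rows, each a list of 2 entries, a list of its own where there are three numbers: the shift along the world's x, y, z in cm, then the turn about the world's z in rad. A call has 1 to 20 rows; each row shifts and turns the commanded pose from where the row before left it; what a row does not reach is not made up. A row lasts 1/12 s, in which the tool goes at most 41.7 mm and 7.16 degrees, less where a joint would pass 70% of its speed; a pose out of reach is approached as far as the arm can. A call is refused whole if a number of a shift passes 4.17 or a number of a turn 0.125, either way. A call with a gripper value outside its range is refused whole. OPENING is the opening, from 0 (shut) to 1 (fully open), set as the call begins (- or left out, the last holds). The fingers move at their own pace and stop on an object; FORCE is the grip in N (left out, the last holds). Time passes only in rows, so rows that do not move let the fingers close. It gives the time, the measured TCP pose, the force, the opening and the grip force at its end, in the units of the state.
- ctrl.get_obs(): the state, without advancing time (a new reading comes with each control period).
- ctrl.camera(name): name is "side" or "top"; returns a dict with "color" (420x560x3 uint8, red, green, blue), "intrinsics" (3x3 intrinsics, pixels), "camera_from_world" (4x4, takes a point from world to camera coordinates). Camera axes: x right, y down, z forward; pixel columns grow to the right and rows downward; lengths in m; the calibration is good to about 2 mm. A picture is of the moment at which its call begins. There is no depth.
- ctrl.hand_in(): hands the job in; it is judged then, once.
The state is a dict: "time_s": time; "qpos": joint angles; "joint_vel": joint speeds; "tau": joint torques, N m; "ee_pos": TCP position; "eef_rot": TCP orientation; "force": force on the tool from outside, world axes, zero at the start; "moment": the same for the moment, N m; "grip_width": finger opening in m; "grip_force": force on a finger pad.
Only numpy, scipy, OpenCV 4.12 (cv2) and the standard library are available. Lean on these libraries where they do the work, as an engineer would, in place of code of your own. Each camera call takes 0.05 s, during which the arm holds its last target. There are 200 camera calls.

TASK

Finish loading the red ration tray, low things first so that nothing tall stands in the way: lay the clear food pack flat in the long bay, then stand the honey jar upright in the square bay, and last pick up the oil bottle lying on the bench and stand it upright, cap up, in the bay with the sprung keeper, pressed down past the keeper until its foot rests fully on the tray floor. Jar and bottle are glass: set them down gently, never drop or bang them. Let everything go, and leave the lidded pot, the tape roll and the scoop where they are.

Things in the scene. Friction and masses are not known exactly. Their poses are not given: they have to be found in the camera images.
- tray: Brick-red plastic tray fixed to the bench (does not shift). Origin on the bench under it. Outline 158 mm along its x (-79 to +79), 150 mm along its y (-69 to +81), plus a grey keeper block 10 mm thick, 28 mm high outside its +x end. Walls and dividers 4 mm thick, tops 30 mm above the bench; floor inside 4 mm above the bench, so bays are 26 mm deep. z up.
- pack_bay (a point): Centre of the floor of the long pack bay, on the tray's +y side: 150 mm (along tray x) by 72 mm (along tray y). Axes as the tray's.
- jar_bay (a point): Centre of the floor of the square 66 mm jar bay, on the tray's -y side at its -x end.
- bottle_bay (a point): Point on the floor of the bottle bay (tray's -y side, +x end) where the centre of the bottle's foot comes to rest, 21 mm on the +x side of the divider to the jar bay, the bottle held against that divider by the keeper. The bay is 52 mm wide along tray y. Axes as the tray's. The bottle's weight alone does not take it down past the keeper.
- pack: Low sealed clear plastic pack of golden dry food, a stiff box 128 mm (its x) by 62 mm (its y) by 50 mm high, about 0.18 kg, lying flat on the bench. Origin: centre of its underside, z up. In its bay 24 mm of it stand above the tray walls.
- jar: Honey jar, amber glass with a pale label and a yellow lid, 58 mm in diameter, 80 mm high (lid 57 mm in diameter from 64 mm up, a 55 mm neck just under it, straight side from 3 to 59 mm), about 0.30 kg, standing upright. Origin: centre of its underside, z up.
- bottle: Square dark-green glass oil bottle, cream label, black cap, about 0.27 kg, lying on its side, cap roughly to the robot's left. Its x axis runs from foot to cap (points up when upright). 180 mm long: 42 x 42 mm for 124 mm from the foot, then a shoulder, a 23 mm neck, a 27 mm cap over the last 27 mm. Origin: middle of the side it lies on, 90 mm from the foot, 21 mm from the centre line.
- bottle_foot (a point): Centre of the bottle's foot (its bottom face). Axes as the bottle's.
- bottle_cap (a point): Centre of the top of the bottle's cap. Axes as the bottle's.
- pot: Bystander: white round pot with a blue lid, 92 mm in diameter, 80 mm high. Origin: centre of its underside.
- tape: Bystander: roll of brown tape lying flat, 96 mm in diameter, 48 mm high. Origin: centre of its underside.
- scoop: Bystander: metal spoon-shaped scoop with a wooden handle lying flat along its own x, about 200 mm long. Origin: centre of its underside.
- keeper_lip (a point): Face of the sprung keeper on the bottle bay's +x side: a bent steel leaf 40 mm wide. Its lip, 10 to 20 mm above the bench, rests 36 mm from the divider (less than the bottle's width); above it the leaf flares out at 30 degrees to leave 50 mm at its top, 44 mm up. It slides up to 16 mm to tray +x (spring 3 N at rest, 5 to 8 N with the bottle in). Pressing the bottle down past it takes 8 to 18 N.
Not all that is in view belongs to the job. There is more than one size of the jar; the one meant has the size given above.

How it is judged:
By the outcome, as a careful person would: the job done as asked, in the order asked, and still so for the second after the job is handed in, with the robot touching nothing.
It also fails if it takes over 72 s, if anything falls off the work surface, if the arm or the gripper's body presses on something with over 40 N, if the wrist force passes 120 N, or if a joint passes its speed limit or range.

## Working session

There is one attempt and no reset: what is moved stays moved. The work goes in short steps, Python scripts to look and compute and a shell command to move; the robot and the scene stay as the last step left them, time stands still between calls to the robot, and variables do not carry over. Pictures are saved under pics/ and viewed, at most 10 in all, crops included, and the job is handed in when it is done.

```bash
mkdir -p pics; ls
cat > h.py <<'E'
import numpy as np, cv2
from station import ctrl
def snap(n,f):
    c=ctrl.camera(n); cv2.imwrite(f'pics/{f}.png',c['color'][:,:,::-1]); np.savez(f'pics/{f}.npz',K=c['intrinsics'],T=c['camera_from_world']); return c
def ray(f,uv,z):
    d=np.load(f'pics/{f}.npz');K,T=d['K'],d['T'];R,t=T[:3,:3],T[:3,3]
    o=-R.T@t; v=R.T@np.linalg.inv(K)@np.array([*uv,1.]); return o+v*(z-o[2])/v[2]
def proj(f,p):
    d=np.load(f'pics/{f}.npz');q=d['T']@np.array([*p,1.]);q=d['K']@q[:3];return q[:2]/q[2]
E
python3 - <<'E'
from h import *
for n in('top','side'):
    c=snap(n,n+'0'); T=c['camera_from_world']; print(n,-T[:3,:3].T@T[:3,3]); print(T[:3,:3].round(2))
print(ctrl.get_obs())
E
```

```text
pics
top [ 0.4566649  -0.02900112  1.37437155]
[[ 0.03 -1.   -0.  ]
 [-0.99 -0.03 -0.12]
 [ 0.12  0.01 -0.99]]
side [ 0.31459903 -0.8014795   0.61549234]
[[ 0.93 -0.36  0.01]
 [-0.2  -0.52 -0.83]
 [ 0.31  0.77 -0.56]]
{'time_s': 0.1, 'qpos': array([ 1.05641957e+00,  3.00420511e-01,  1.52152837e+00, -2.09812288e-06,
        1.32070457e+00, -6.66145842e-02]), 'joint_vel': array([ 1.44853273e-03, -1.26226255e-03, -1.83415527e-03,  7.82332261e-04,
       -2.63825323e-05,  1.18473513e-03]), 'tau': array([ 6.31198986e-07, -5.32646406e+01, -3.53284800e+01,  7.08723301e-02,
        2.34432926e-02, -3.34648780e-05]), 'ee_pos': array([0.23801348, 0.49556437, 0.20493638]), 'eef_rot': array([-3.14053407e+00, -6.85847320e-05,  2.69383097e+00]), 'force': array([ 4.78267083e-01,  4.64006077e-04, -1.12681093e-02]), 'moment': array([-0.02258381, -0.04260909, -0.05867646]), 'grip_force': 0.0, 'grip_width': 0.09396885651271553}
```

View pics/top0.png

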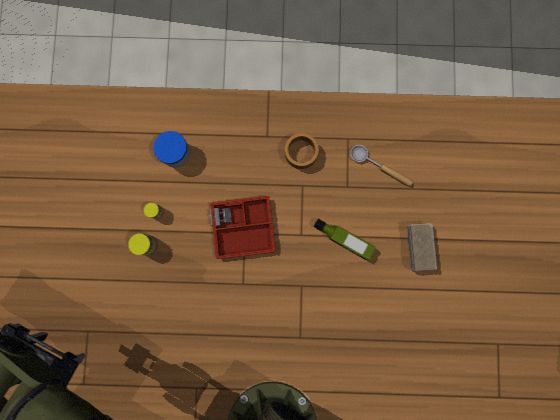

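View pics/side0.png

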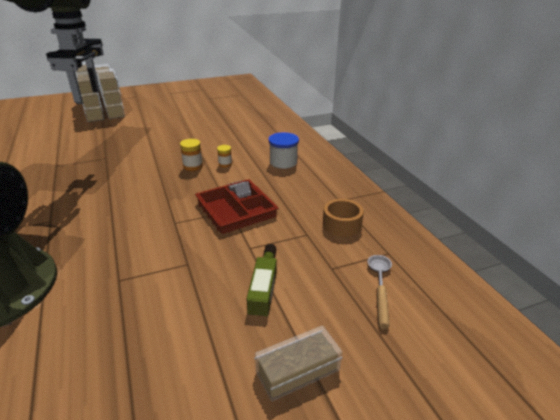

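Run:
```python
from h import *
im=cv2.imread('pics/top0.png'); hsv=cv2.cvtColor(im,cv2.COLOR_BGR2HSV)
def comp(m,box):
    x0,y0,x1,y1=box; mm=np.zeros_like(m); mm[y0:y1,x0:x1]=m[y0:y1,x0:x1]
    n,l,s,c=cv2.connectedComponentsWithStats(mm.astype(np.uint8)); i=1+np.argmax(s[1:,4]); 
    p=np.argwhere(l==i)[:,::-1].astype(np.float32); return p,c[i],s[i]
H,S,V=[hsv[...,i].astype(int) for i in range(3)]
yel=(H>22)&(H<36)&(S>180)&(V>130)
for b in((125,225,160,262),(138,198,168,222)):
    p,c,s=comp(yel,b); r=ray('top0',c,.08); r2=ray('top0',c+[1,0],.08); print('lid',c,r,'diam mm',1e3*np.linalg.norm(r2-r)*2*np.sqrt(s[4]/np.pi))
red=((H<6)|(H>174))&(S>150)
p,c,s=comp(red,(195,185,290,270)); 
def rect(p,z,n):
    w=np.array([ray('top0',q,z)[:2] for q in p],np.float32); R=cv2.minAreaRect(w*1000); print(n,R, len(p))
rect(p,.03,'tray')
grn=(H>33)&(H<60)&(S>120)
p,c,s=comp(grn,(310,210,385,270)); print('bottle green',s); rect(p,.042,'bottle')
pk=(S<90)
p,c,s=comp(pk,(400,215,445,280)); rect(p,.05,'pack'); print(s)
def crop(x,y,w=64,h=48): return cv2.resize(im[y:y+h,x:x+w],(400,300),interpolation=cv2.INTER_CUBIC)
a=crop(115,195,80,60);b=crop(200,190,88,76);
b=cv2.resize(im[190:268,191:295],(400,300),interpolation=cv2.INTER_CUBIC);c=cv2.resize(im[211:271,306:386],(400,300),interpolation=cv2.INTER_CUBIC);d=cv2.resize(im[217:277,383:463],(400,300),interpolation=cv2.INTER_CUBIC)
cv2.imwrite('pics/crop0.png',np.vstack([np.hstack([a,b]),np.hstack([c,d])]))
```

```text
lid [138.54727794 243.79369628] [0.48740242 0.36916577 0.08      ] diam mm 56.621567260835604
lid [150.6402439 209.5304878] [0.58064361 0.34253935 0.08      ] diam mm 39.14842649939286
tray ((544.2259521484375, 97.41732788085938), (157.5363311767578, 165.53575134277344), 8.834700584411621) 2681
bottle green [322 224  53  36 476]
bottle ((515.3162231445312, -196.02296447753906), (153.6299591064453, 42.27815246582031), 62.011444091796875) 476
pack ((503.23883056640625, -397.8429870605469), (126.6476821899414, 71.3096923828125), 5.344756126403809) 1204
[ 407  223   30   48 1204]
```

View pics/crop0.png

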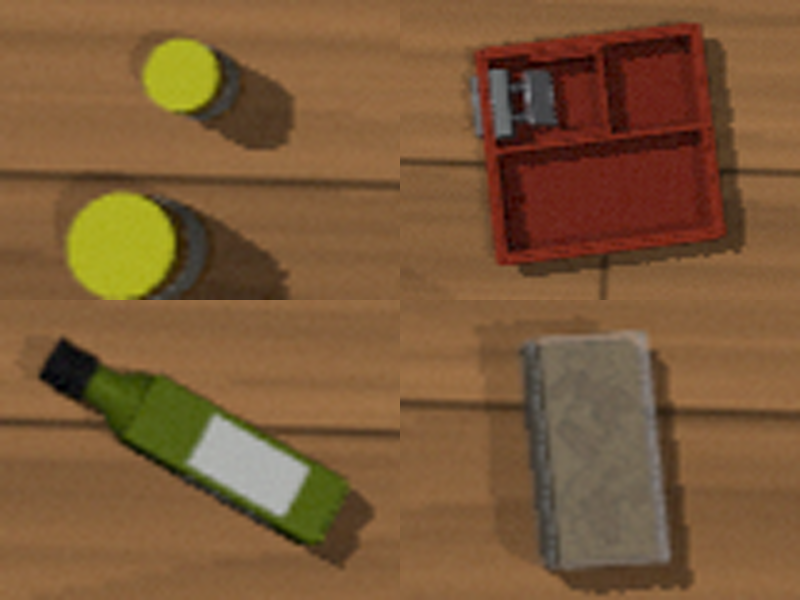

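The jar candidates are the two yellow lids: (139,244), 57 mm across, and (151,210), 39 mm across. The crop confirms the first is the described jar. The keeper is at the tray's left end, so tray +x is about world +y. The bottle cap is at about (319,225).

```bash
cat > fit.py <<'E'
from h import *
from scipy.optimize import minimize
def P(f,X):
    d=np.load(f'pics/{f}.npz'); r=cv2.Rodrigues(d['T'][:3,:3])[0]; return cv2.projectPoints(np.float64(X),r,d['T'][:3,3],d['K'],None)[0][:,0]
def box(x0,x1,y0,y1,z0,z1): return np.array([[x,y,z] for x in(x0,x1) for y in(y0,y1) for z in(z0,z1)])/1000
S=8
def render(f,boxes,p,roi):
    x0,y0,x1,y1=roi; m=np.zeros(((y1-y0)*S,(x1-x0)*S),np.uint8); c,s=np.cos(p[2]),np.sin(p[2])
    for B in boxes:
        W=np.c_[p[0]+c*B[:,0]-s*B[:,1],p[1]+s*B[:,0]+c*B[:,1],B[:,2]]
        q=((P(f,W)+.5-[x0,y0])*S).astype(np.float32); cv2.fillConvexPoly(m,cv2.convexHull(q).astype(np.int32),255)
    return cv2.resize(m,(x1-x0,y1-y0),interpolation=cv2.INTER_AREA)/255.
def fit(views,boxes,p0):
    def cost(v): return sum(np.abs(render(f,boxes,[v[0]/1e3,v[1]/1e3,v[2]/100],roi)-m).sum() for f,m,roi in views)
    v=np.array([p0[0]*1e3,p0[1]*1e3,p0[2]*100])
    for st in (6,2,.7): v=minimize(cost,v,method='Nelder-Mead',options=dict(initial_simplex=v+np.vstack([np.zeros(3),np.eye(3)*st]),xatol=.05,fatol=.1)).x
    return [v[0]/1e3,v[1]/1e3,v[2]/100],cost(v),sum(m.sum() for _,m,_ in views)
def mask(f,fn,roi):
    im=cv2.imread(f'pics/{f}.png'); hsv=cv2.cvtColor(im,cv2.COLOR_BGR2HSV).astype(int)[roi[1]:roi[3],roi[0]:roi[2]]
    m=fn(*[hsv[...,i] for i in range(3)]).astype(np.uint8); n,l,s,_=cv2.connectedComponentsWithStats(m); m=(l==1+np.argmax(s[1:,4])).astype(np.uint8)
    c=cv2.findContours(m,cv2.RETR_EXTERNAL,cv2.CHAIN_APPROX_NONE)[0]; cv2.drawContours(m,c,-1,1,-1); return f,m.astype(float),roi
red=lambda H,S,V:((H<6)|(H>174))&(S>150)
TRAY=[box(-79,79,-69,81,0,30)]; PACK=[box(-64,64,-31,31,0,50)]
BOT=[box(-90,34,-21,21,0,42),box(40,63,-12,12,9,33)]
E
python3 - <<'E'
from fit import *
t=mask('top0',red,(200,185,290,270)); s=mask('side0',red,(185,170,290,240))
for v in([t],[s],[t,s]): print('tray',fit(v,TRAY,(.54,.09,1.7)))
lo=lambda H,S,V:S<90
t=mask('top0',lo,(400,215,445,280)); s=mask('side0',lambda H,S,V:S<110,(250,325,350,400))
for v in([t],[s],[t,s]): print('pack',fit(v,PACK,(.50,-.39,.09)))
g=lambda H,S,V:((H>30)&(H<62)&(S>110))|((V>150)&(S<80))
print('bottle',fit([mask('top0',g,(310,210,390,270))],BOT,(.515,-.19,2.1)))
E
```

```text
tray ([np.float64(0.550538938209802), np.float64(0.09891154007637191), np.float64(1.7434167548949882)], np.float64(198.49019607843138), np.float64(3254.0))
tray ([np.float64(0.55116882978963), np.float64(0.10715405611553312), np.float64(1.6989460538906334)], np.float64(834.321568627451), np.float64(1885.0))
tray ([np.float64(0.5513461091193192), np.float64(0.1000777732295025), np.float64(1.7294033344068647)], np.float64(1073.6823529411765), np.float64(5139.0))
pack ([np.float64(0.5037623574570018), np.float64(-0.4040462667125338), np.float64(0.09809417378560946)], np.float64(77.14901960784314), np.float64(1204.0))
pack ([np.float64(0.5030358758962571), np.float64(-0.4009480669687425), np.float64(0.10391780818366332)], np.float64(149.28627450980392), np.float64(4122.0))
pack ([np.float64(0.5035591987583435), np.float64(-0.4014602173674889), np.float64(0.10473111632028384)], np.float64(259.88235294117646), np.float64(5326.0))
bottle ([np.float64(0.5231318798617606), np.float64(-0.18538588057185745), np.float64(1.0870347917711114)], np.float64(97.10196078431372), np.float64(787.0))
```

Run:
```python
from fit import *
s=400/104; C=np.array([[75,48],[300,23],[322,238],[98,264]])
M=np.array([[79,-69],[-79,-69],[-79,81],[79,81]])/1e3   # TL=+x,-y
W=np.array([ray('top0',((u+.5)/s-.5+191,(v+.5)/s-.5+190),.03)[:2] for u,v in C])
A,_=cv2.estimateAffinePartial2D(M,W); 
mc,wc=M.mean(0),W.mean(0); X=(M-mc).T@(W-wc); U,_,V=np.linalg.svd(X); R=(U@V).T; t=wc-R@mc
yaw=np.arctan2(R[1,0],R[0,0]); print('tray',t,yaw,'resid mm',1e3*(M@R.T+t-W))
# seen from above: bays
for n,p in dict(pack=(0,.041),jar=(-.042,-.032),bottle=(.016,-.032)).items(): print(n,R@p+t if 0 else R@np.array(p)+t)
# check overlay of interior walls
for p in [(0,81),(79,0),(-79,0),(0,-69),(0,3)]: print(p,((proj('top0',[*(R@(np.array(p)/1e3)+t),.03])-[191,190]+.5)*s).round(0))
c,sn=np.cos(1.087),np.sin(1.087); print('cap grip',.5231+c*.077,-.1854+sn*.077)
```

```text
tray [0.55060823 0.09813517] 1.7137258128227706 resid mm [[-3.580297   -4.47442858]
 [-4.25614471  3.21041597]
 [ 3.49855438  2.95281081]
 [ 4.33788734 -1.68879821]]
pack [0.51002631 0.09229499]
jar [0.58826454 0.06112163]
bottle [0.58000283 0.1185302 ]
(0, 81) [210. 246.]
(79, 0) [ 90. 147.]
(-79, 0) [306. 122.]
(0, -69) [189.  41.]
(0, 3) [199. 139.]
cap grip 0.5589160235083604 -0.11723686876288203
```

```bash
python3 -m pendant '[[[1.1,-3.75,0],-0.125],[[1.1,-3.75,0],-0.125],[[1.1,-3.75,0],-0.125],[[1.1,-3.75,0],-0.125],[[1.1,-3.75,0],-0.125],[[1.1,-3.75,0],-0.125],[[1.1,-3.75,0],-0.125],[[1.1,-3.75,0],-0.125],[[1.1,-3.75,0],-0.125],[[1.1,-3.75,0],-0.125],[[1.1,-3.75,0],-0.125],[[1.1,-3.75,0],-0.125],[[1.1,-3.75,0],-0.125],[[1.1,-3.75,0],-0.125],[[1.1,-3.75,0],-0.125],[[1.1,-3.75,0],-0.125],[[1.1,-3.75,0],-0.125],[[1.1,-3.75,0],-0.125],[[1.1,-3.75,0],-0.125],[[1.1,-3.75,0],-0.125]]' 1 25
```

```text
time_s: 1.77
ee_pos: [0.4581, -0.2563, 0.2051]
eef_rot: [-3.141, 0.0, 0.187]
force: [0.6, 0.4, -0.1]
grip_width: 0.0937
grip_force: 0.0
```

```bash
python3 -m pendant '[[[1.15,-3.6,-1],-0.03],[[1.15,-3.6,-2],-0.03],[[1.15,-3.6,-1],-0.03],[[1.1,-3.7,-1],0],[[0,0,-3],0],[[0,0,-3],0],[[0,0,-3],0],[[0,0,-2.5],0],[[0,0,-1.2],0],[[0,0,0],0],[[0,0,0],0]]' 1 25 && python3 -m pendant '[[[0,0,0],0],[[0,0,0],0],[[0,0,0],0],[[0,0,0],0],[[0,0,0],0]]' 0 30
```

```text
time_s: 2.68
ee_pos: [0.5035, -0.3984, 0.0295]
eef_rot: [-3.142, 0.0, 0.104]
force: [0.3, 0.7, 0.2]
grip_width: 0.094
grip_force: 0.0
time_s: 3.1
ee_pos: [0.5036, -0.3986, 0.0296]
eef_rot: [3.141, -0.001, 0.104]
force: [0.6, -2.3, 1.9]
grip_width: 0.064
grip_force: 1.2
```

```bash
python3 -m pendant '[[[0,0,0],0],[[0,0,0],0],[[0,0,0],0],[[0,0,0.5],0],[[0,0,1.5],0],[[0,0,3],0],[[0,0,3],0],[[0,0,1.5],0]]' 0 30 && python3 -m pendant '[[[0,2,0],0.124],[[0,3.5,0],0.124],[[0.1,3.8,0],0.124],[[0.1,3.8,0],0.124],[[0.1,3.8,0],0.124],[[0.1,3.8,0],0.124],[[0.1,3.8,0],0.124],[[0.1,3.8,0],0.124],[[0.1,3.8,0],0.124],[[0.1,3.8,0],0.124],[[0,3.8,0],0.124],[[0,3.8,0],0.124],[[0,3,0],0.122],[[0,1.5,0],0],[[0,0.5,0],0],[[0,0,0],0]]'
python3 - <<'E'
from h import *
t=snap('top','top1')['color'];s=snap('side','side1')['color']
o=np.hstack([cv2.resize(t[160:300,170:310],(400,400),interpolation=cv2.INTER_CUBIC),cv2.resize(s[110:260,160:310],(400,400),interpolation=cv2.INTER_CUBIC)])
cv2.imwrite('pics/c1.png',o[:,:,::-1]); o=ctrl.get_obs(); print(o['ee_pos'],o['eef_rot'],o['grip_width'],o['grip_force'],o['force'])
E
```

```text
time_s: 3.77
ee_pos: [0.5039, -0.3986, 0.1274]
eef_rot: [3.14, -0.002, 0.104]
force: [1.2, 0.9, -1.4]
grip_width: 0.0617
grip_force: 30.0
time_s: 5.1
ee_pos: [0.511, 0.0875, 0.1238]
eef_rot: [-3.141, -0.0, 1.715]
force: [0.1, 0.7, -1.6]
grip_width: 0.0617
grip_force: 30.0
[0.51120856 0.08594613 0.12382667] [-3.14100491e+00  9.82262397e-05  1.71281277e+00] 0.06182389835728521 29.99231994152069 [-1.06976399 -0.10762513 -1.77931133]
```

View pics/c1.png

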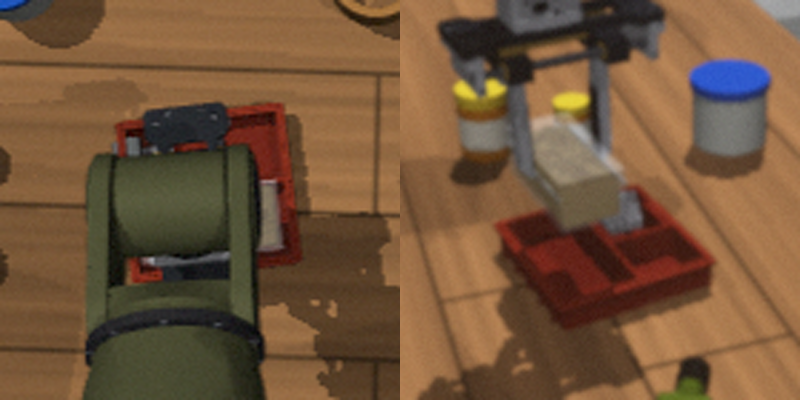

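The pack is held level over the long bay. Its -x end shows at about crop (280,215), and I'll check that against the grasp.

Run:
```python
from h import *
k=400/140; e=ray('top1',(170+280.5/k-.5,160+215.5/k-.5),.144)[:2]
y=1.713; x=np.array([np.cos(y),np.sin(y)]); ee=np.array([.5112,.086])
print('pack end along tray -x from TCP (64 ideal):',-1e3*(e-ee)@x)
print('delta to bay centre cm',(np.array([.5100,.0923])-[.5112,.0862])*100)
```

```text
pack end along tray -x from TCP (64 ideal): 65.38832241451925
delta to bay centre cm [-0.12  0.61]
```

```bash
python3 -m pendant '[[[-0.1,0.6,0],0],[[0,0,-2],0],[[0,0,-2.5],0],[[0,0,-2],0],[[0,0,-1],0],[[0,0,-0.7],0],[[0,0,-0.5],0],[[0,0,-0.3],0],[[0,0,0],0]]'
```

```text
time_s: 5.95
ee_pos: [0.5105, 0.0926, 0.0341]
eef_rot: [3.141, -0.0, 1.713]
force: [-0.1, -0.3, -2.6]
grip_width: 0.0618
grip_force: 30.0
```

```bash
python3 -m pendant '[[[0,0,0],0],[[0,0,0],0],[[0,0,0.2],0],[[0,0,1],0],[[0,0,3],0],[[0,0,4],0],[[0,0,2.8],0]]' 0.85 && python3 -m pendant '[[[-0.2,2,0],0.121],[[-0.2,2.2,0],0.121],[[-0.2,2.2,0],0.121],[[-0.2,2.2,0],0.121],[[-0.2,2.2,0],0.121],[[-0.2,2.2,0],0.121],[[-0.2,2.2,0],0.121],[[-0.2,2.2,0],0.121],[[-0.2,2.2,0],0.121],[[-0.2,2.2,0],0.121],[[-0.2,2.2,0],0.121],[[-0.1,2.2,0],0.121],[[0,1.4,0],0.119],[[0,0,0],0]]' 1
python3 - <<'E'
from fit import *
t=snap('top','top2')['color'];s=snap('side','side2')['color']
o=np.hstack([cv2.resize(t[160:300,110:310],(400,280),interpolation=cv2.INTER_CUBIC),cv2.resize(s[110:250,140:340],(400,280),interpolation=cv2.INTER_CUBIC)])
cv2.imwrite('pics/c2.png',o[:,:,::-1]); o=ctrl.get_obs(); print(o['ee_pos'],o['eef_rot'],o['grip_width'],o['qpos'])
E
```

```text
time_s: 6.53
ee_pos: [0.5107, 0.0928, 0.1478]
eef_rot: [3.139, 0.0, 1.714]
force: [-0.3, -0.1, -0.2]
grip_width: 0.0796
grip_force: 0.0
time_s: 7.7
ee_pos: [0.4869, 0.3709, 0.1449]
eef_rot: [3.141, 0.001, -2.99]
force: [0.3, -0.6, 0.4]
grip_width: 0.0942
grip_force: 0.0
[0.48725924 0.36859733 0.14457914] [ 3.14152388e+00  4.46115209e-04 -3.00129059e+00] 0.09414919498648633 [ 5.87747101e-01  4.86751257e-01  1.40726599e+00 -1.38186537e-04
  1.24714345e+00 -1.12330739e+00]
```

View pics/c2.png

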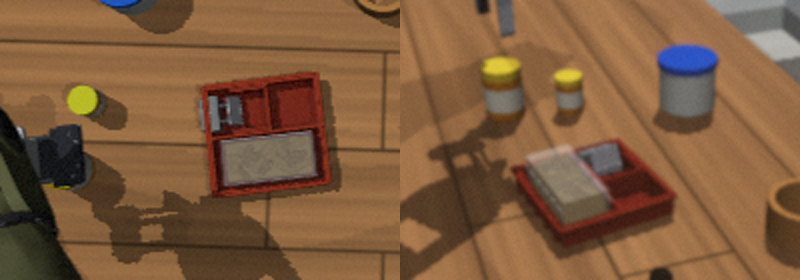

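The pack sits flat in the long bay, with its top centred at crop (267,158). Next, the jar.

```bash
python3 -m pendant '[[[0,0,-2.5],0],[[0,0,-3],0],[[0,0,-3],0],[[0,0,-1.7],0],[[0,0,-0.7],0],[[0,0,0],0]]' 1 && python3 -m pendant '[[[0,0,0],0],[[0,0,0],0],[[0,0,0],0],[[0,0,0],0],[[0,0,0],0],[[0,0,0],0],[[0,0,0],0],[[0,0,0],0]]' 0 25
```

```text
time_s: 8.3
ee_pos: [0.4871, 0.3675, 0.0341]
eef_rot: [-3.141, -0.002, -3.002]
force: [0.2, 0.3, 0.2]
grip_width: 0.0938
grip_force: 0.0
time_s: 8.97
ee_pos: [0.4876, 0.3693, 0.0357]
eef_rot: [3.141, 0.001, -2.998]
force: [-1.5, 3.4, 5.0]
grip_width: 0.0573
grip_force: 25.0
```

```bash
python3 -m pendant '[[[0,0,0.5],0],[[0,0,1.5],0],[[0,0,3],0],[[0,0,3],0],[[0,0,1.5],0]]' && python3 -m pendant '[[[0.5,-1.5,0],0],[[0.8,-2.5,0],0],[[1,-3.1,0],0],[[1,-3.1,0],0],[[1,-3.1,0],0],[[1,-3.1,0],0],[[1,-3.1,0],0],[[1,-3.1,0],0],[[1,-3.1,0],0],[[0.9,-2.6,0],0],[[0.6,-1.5,0],0],[[0.3,-0.5,0],0],[[0,0,0],0],[[0,0,0],0]]'
python3 - <<'E'
from h import *
s=snap('side','side3')['color'];t=snap('top','top3')['color']
o=np.hstack([cv2.resize(t[160:300,170:310],(400,400),interpolation=cv2.INTER_CUBIC),cv2.resize(s[110:260,160:310],(400,400),interpolation=cv2.INTER_CUBIC)])
cv2.imwrite('pics/c3.png',o[:,:,::-1]); o=ctrl.get_obs(); print(o['ee_pos'],o['eef_rot'])
for p in [(.5883,.0611,.03)]: print(proj('side3',p))
E
```

```text
time_s: 9.38
ee_pos: [0.4878, 0.3687, 0.133]
eef_rot: [3.141, 0.002, -2.999]
force: [0.7, 0.4, -3.5]
grip_width: 0.0578
grip_force: 25.0
time_s: 10.55
ee_pos: [0.5879, 0.0661, 0.1296]
eef_rot: [3.141, -0.001, -2.999]
force: [0.6, 0.7, -3.0]
grip_width: 0.0576
grip_force: 25.0
[0.58788784 0.06668178 0.12977753] [ 3.14146888e+00 -6.53686435e-04 -2.99735766e+00]
[256.74179799 203.72367565]
```

View pics/c3.png

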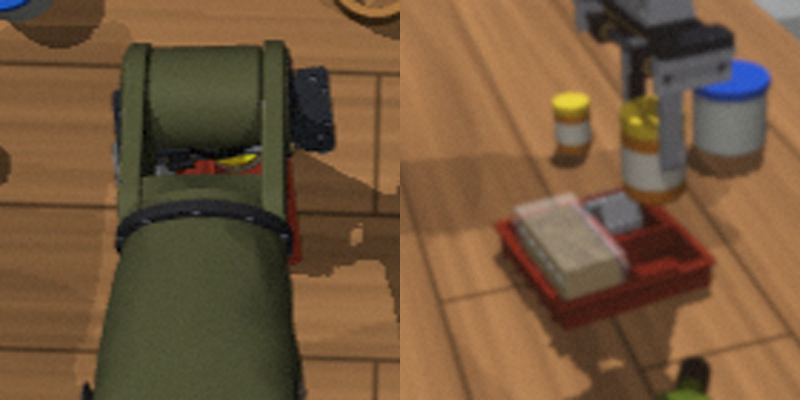

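```bash
python3 -m pendant '[[[0,-0.55,0],0],[[0,0,-1.5],0],[[0,0,-2],0],[[0,0,-1.5],0],[[0,0,-0.7],0],[[0,0,0],0],[[0,0,0],0]]' && python3 -m pendant '[[[0,0,-0.3],0],[[0,0,-0.4],0],[[0,0,-0.4],0],[[0,0,-0.4],0],[[0,0,0],0]]'
```

```text
time_s: 11.23
ee_pos: [0.5885, 0.0604, 0.0734]
eef_rot: [-3.142, 0.0, -2.998]
force: [-0.2, -0.2, -3.5]
grip_width: 0.0576
grip_force: 25.0
time_s: 11.65
ee_pos: [0.5879, 0.0602, 0.0571]
eef_rot: [3.141, -0.001, -2.998]
force: [-0.0, 0.9, -3.8]
grip_width: 0.0571
grip_force: 25.0
```

```bash
python3 -m pendant '[[[0,0,-0.4],0],[[0,0,-0.4],0],[[0,0,-0.3],0],[[0,0,-0.2],0],[[0,0,-0.1],0],[[0,0,-0.1],0],[[0,0,0],0]]'
```

```text
time_s: 12.23
ee_pos: [0.5883, 0.0602, 0.0428]
eef_rot: [3.142, -0.0, -2.998]
force: [-0.5, 0.7, -2.8]
grip_width: 0.0578
grip_force: 25.0
```

```bash
python3 -m pendant '[[[0,0,-0.1],0],[[0,0,-0.1],0],[[0,0,0],0]]'; python3 -m pendant '[[[0,0,-0.1],0],[[0,0,-0.05],0],[[0,0,0],0]]'
```

```text
time_s: 12.48
ee_pos: [0.5883, 0.0602, 0.0408]
eef_rot: [3.142, -0.0, -2.998]
force: [0.1, -0.3, -3.3]
grip_width: 0.0572
grip_force: 25.0
time_s: 12.73
ee_pos: [0.5884, 0.0602, 0.0397]
eef_rot: [-3.142, 0.0, -2.998]
force: [-1.4, -0.4, -0.4]
grip_width: 0.0574
grip_force: 25.0
```

```bash
python3 -m pendant '[[[0,0,0],0],[[0,0,0],0],[[0,0,0],0],[[0,0,0.3],0],[[0,0,1],0],[[0,0,3],0],[[0,0,4],0],[[0,0,3],0]]' 0.8 && python3 -m pendant '[[[0,-0.5,0],-0.122],[[0,-1,0],-0.122],[[0,-1,0],-0.122],[[-0.1,-1,0],-0.122],[[-0.2,-1,0],-0.122],[[-0.2,-1,0],-0.122],[[-0.2,-1,0],-0.122],[[-0.2,-1,0],-0.122],[[-0.2,-1,0],-0.122],[[-0.2,-1,0],-0.122],[[-0.2,-1,0],-0.122],[[-0.2,-1,0],-0.122],[[-0.2,-1,0],-0.122],[[-0.2,-1,0],-0.122],[[-0.2,-1,0],-0.122],[[-0.2,-1,0],-0.122],[[-0.2,-1,0],-0.122],[[-0.2,-1,0],-0.122]]' 0.7
python3 - <<'E'
from fit import *
t=snap('top','top4')['color'];s=snap('side','side4')['color']
im=cv2.imread('pics/top2.png'); 
dk=lambda H,S,V:V<60
m=mask('top2',dk,(308,212,336,240)); ys,xs=np.nonzero(m[1]); print(len(xs)); c=(xs.mean()+308,ys.mean()+212); print('cap px',c,ray('top2',c,.03))
g=lambda H,S,V:((H>30)&(H<62)&(S>110))|((V>150)&(S<80))
print('bottle side',fit([mask('side0',g,(235,235,295,325))],BOT,(.523,-.185,1.087)))
o=np.hstack([cv2.resize(s[110:260,160:310],(400,400),interpolation=cv2.INTER_CUBIC),cv2.resize(im[205:275,310:380],(400,400),interpolation=cv2.INTER_CUBIC)[:,:,::-1]])
cv2.imwrite('pics/c4.png',o[:,:,::-1]); o=ctrl.get_obs(); print(o['ee_pos'],o['eef_rot'])
E
```

```text
time_s: 13.4
ee_pos: [0.5886, 0.0602, 0.156]
eef_rot: [-3.141, 0.002, -2.998]
force: [-0.0, -0.7, 0.7]
grip_width: 0.0752
grip_force: 0.0
time_s: 14.9
ee_pos: [0.5593, -0.1153, 0.1535]
eef_rot: [3.141, -0.0, 1.083]
force: [-0.0, -0.0, 0.0]
grip_width: 0.0661
grip_force: 0.0
100
cap px (np.float64(320.39), np.float64(225.83)) [ 0.55333473 -0.12102181  0.03      ]
bottle side ([np.float64(0.5235185401515956), np.float64(-0.17564797228467577), np.float64(1.1342423387604148)], np.float64(357.5098039215686), np.float64(1092.0))
[ 0.55925735 -0.11583716  0.15338193] [ 3.14066292e+00 -8.45564509e-05  1.08512677e+00]
```

View pics/c4.png

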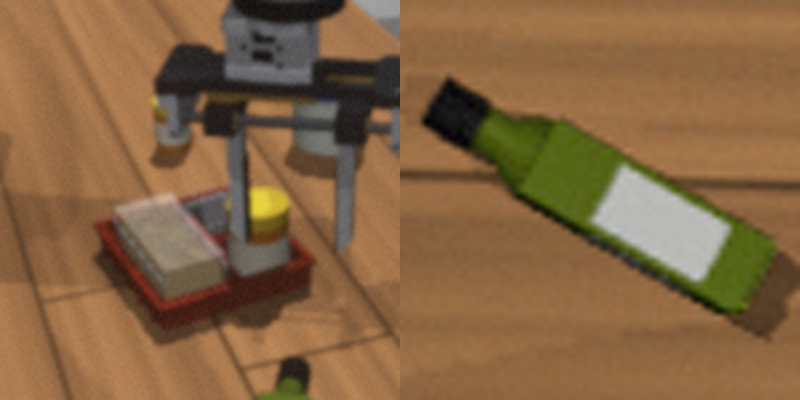

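The jar stands upright in the square bay. The bottle cap centre is at crop (456,111), or about world (0.558,-0.118), with the axis at a yaw of about 1.09. I'll grip the cap lightly and swing the bottle up about its foot edge.

```bash
python3 -m pendant '[[[-0.1,-0.2,-2],0],[[0,0,-3.5],0],[[0,0,-3.5],0],[[0,0,-3],0],[[0,0,-1.5],0],[[0,0,-0.8],0],[[0,0,-0.4],0],[[0,0,0],0],[[0,0,0],0]]' 0.7 && python3 -m pendant '[[[0,0,0],0],[[0,0,0],0],[[0,0,0],0],[[0,0,0],0],[[0,0,0],0],[[0,0,0],0],[[0,0,0],0],[[0,0,0],0]]' 0 8
python3 - <<'E'
import numpy as np
a=np.radians(7.2+np.arange(0,90.1,4.5)); h=16.73*np.cos(a); z=16.73*np.sin(a)
for i in range(20): print(i,np.round([ (h[i]-h[i+1])*-.462,(h[i]-h[i+1])*-.887,z[i+1]-z[i]],2).tolist())
E
```

```text
time_s: 15.75
ee_pos: [0.5591, -0.1168, 0.0067]
eef_rot: [3.14, -0.0, 1.09]
force: [0.1, -1.0, 0.7]
grip_width: 0.0659
grip_force: 0.0
time_s: 16.42
ee_pos: [0.5584, -0.1168, 0.0055]
eef_rot: [-3.142, -0.0, 1.089]
force: [-0.7, -0.6, 1.5]
grip_width: 0.0269
grip_force: 8.0
0 [-0.1, -0.19, 1.3]
1 [-0.15, -0.28, 1.27]
2 [-0.19, -0.37, 1.25]
3 [-0.24, -0.45, 1.21]
4 [-0.28, -0.54, 1.17]
5 [-0.32, -0.62, 1.11]
6 [-0.36, -0.69, 1.06]
7 [-0.4, -0.76, 0.99]
8 [-0.43, -0.83, 0.92]
9 [-0.46, -0.89, 0.85]
10 [-0.49, -0.95, 0.76]
11 [-0.52, -1.0, 0.68]
12 [-0.54, -1.04, 0.59]
13 [-0.56, -1.08, 0.49]
14 [-0.58, -1.11, 0.4]
15 [-0.59, -1.14, 0.3]
16 [-0.6, -1.15, 0.2]
17 [-0.61, -1.16, 0.09]
18 [-0.61, -1.17, -0.01]
19 [-0.6, -1.16, -0.11]
```

Cap gripped (26.9 mm wide). First half of the swing, to 45°, in half steps.

```bash
python3 -m pendant '[[[-0.05,-0.09,0.65],0],[[-0.05,-0.1,0.65],0],[[-0.07,-0.14,0.64],0],[[-0.08,-0.14,0.63],0],[[-0.09,-0.18,0.63],0],[[-0.1,-0.19,0.62],0],[[-0.12,-0.22,0.61],0],[[-0.12,-0.23,0.6],0],[[-0.14,-0.27,0.59],0],[[-0.14,-0.27,0.58],0],[[-0.16,-0.31,0.56],0],[[-0.16,-0.31,0.55],0],[[-0.18,-0.34,0.53],0],[[-0.18,-0.35,0.53],0],[[-0.2,-0.38,0.5],0],[[-0.2,-0.38,0.49],0],[[-0.21,-0.41,0.46],0],[[-0.22,-0.42,0.46],0],[[-0.23,-0.44,0.43],0],[[-0.23,-0.45,0.42],0]]'
python3 - <<'E'
from h import *
snap('side','side5'); im=cv2.imread('pics/side5.png'); cv2.imwrite('pics/c5.png',cv2.resize(im[150:350,170:370],(400,400)))
E
```

```text
time_s: 18.08
ee_pos: [0.5288, -0.1735, 0.1172]
eef_rot: [-3.142, -0.0, 1.089]
force: [-0.4, 0.2, -0.8]
grip_width: 0.027
grip_force: 8.0
```

View pics/c5.png

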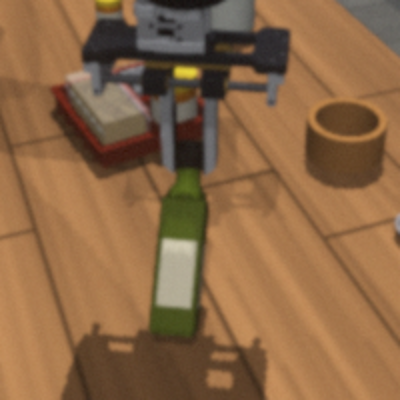

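The cap is held and the bottle is tilted about 45° with its foot on the bench at crop (175,330). Continuing the swing.

```bash
python3 -m pendant '[[[-0.24,-0.47,0.39],0],[[-0.25,-0.48,0.37],0],[[-0.26,-0.5,0.35],0],[[-0.26,-0.5,0.33],0],[[-0.27,-0.52,0.3],0],[[-0.27,-0.52,0.29],0],[[-0.28,-0.54,0.25],0],[[-0.28,-0.54,0.24],0],[[-0.29,-0.55,0.21],0],[[-0.29,-0.56,0.19],0],[[-0.29,-0.57,0.16],0],[[-0.3,-0.57,0.14],0],[[-0.3,-0.57,0.11],0],[[-0.3,-0.58,0.09],0],[[-0.3,-0.58,0.05],0],[[-0.31,-0.58,0.04],0],[[-0.3,-0.58,0],0],[[-0.31,-0.59,0],0],[[-0.3,-0.58,-0.03],0],[[-0.3,-0.58,-0.06],0]]' && python3 -m pendant '[[[0,0,0],0],[[0,0,0],0]]'
python3 - <<'E'
from h import *
snap('side','side6'); im=cv2.imread('pics/side6.png'); 
t=snap('top','top6')['color'][:,:,::-1]
cv2.imwrite('pics/c6.png',np.hstack([cv2.resize(im[150:350,170:370],(400,400)),cv2.resize(t[170:310,290:430],(400,400))]))
E
```

```text
time_s: 19.8
ee_pos: [0.4717, -0.2832, 0.151]
eef_rot: [3.142, 0.0, 1.089]
force: [-1.1, 0.7, 3.2]
grip_width: 0.027
grip_force: 8.0
time_s: 19.97
ee_pos: [0.4719, -0.283, 0.151]
eef_rot: [3.142, 0.0, 1.088]
force: [-1.9, -0.4, 4.4]
grip_width: 0.0271
grip_force: 8.0
```

View pics/c6.png

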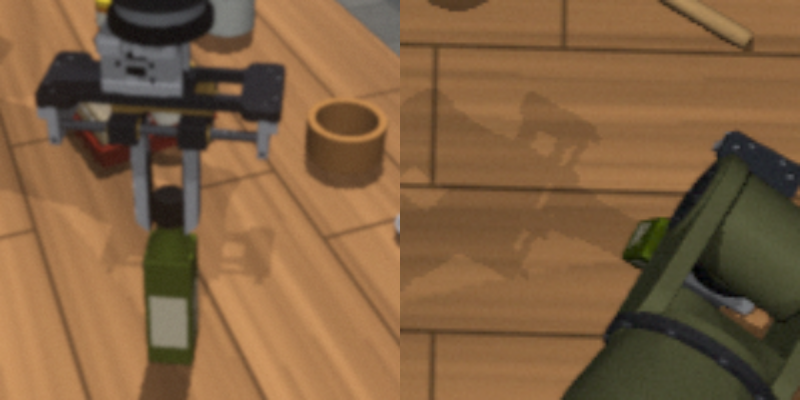

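The bottle is close to upright in the grip. I'll check the remaining tilt numerically.

Run:
```python
from h import *
from scipy.spatial.transform import Rotation as Ro
g=np.array([.4719,-.283,.166]); d=np.array([.462,.887,0]);n=np.array([-.887,.462,0])
def pts(t):  # t: tilt deg, cap leaning toward +d
    t=np.radians(t); up=np.array([0,0,1])*np.cos(t)+d*np.sin(t); f=d*np.cos(t)-np.array([0,0,1])*np.sin(t)
    return [g-up*.166+sx*.021*f+sy*.021*n for sx,sy in((-1,-1),(-1,1))], [g-up*.042+sx*.021*f+sy*.021*n for sx,sy in((-1,-1),(-1,1),(1,-1),(1,1))]
for t in(-10,0,10,20):
    F,Tp=pts(t); print(t,'side foot',[((proj('side6',p)-[170,150])*2).round().tolist() for p in F],'side top',[((proj('side6',p)-[170,150])*2).round().tolist() for p in Tp[:2]],'top',[((proj('top6',p)-[290,170])*2.857).round().tolist() for p in Tp[2:]],'footz',[round(p[2],3) for p in F])
```

```text
-10 side foot [[197.0, 345.0], [153.0, 341.0]] side top [[192.0, 264.0], [142.0, 260.0]] top [[256.0, 212.0], [234.0, 253.0]] footz [np.float64(-0.001), np.float64(-0.001)]
0 side foot [[193.0, 369.0], [147.0, 365.0]] side top [[191.0, 267.0], [140.0, 263.0]] top [[262.0, 216.0], [240.0, 256.0]] footz [np.float64(0.0), np.float64(0.0)]
10 side foot [[188.0, 390.0], [141.0, 386.0]] side top [[190.0, 270.0], [139.0, 265.0]] top [[269.0, 220.0], [247.0, 261.0]] footz [np.float64(0.006), np.float64(0.006)]
20 side foot [[184.0, 408.0], [134.0, 403.0]] side top [[189.0, 270.0], [137.0, 266.0]] top [[276.0, 224.0], [255.0, 265.0]] footz [np.float64(0.017), np.float64(0.017)]
```

```bash
python3 -m pendant '[[[0.1,0.15,0],0],[[0.1,0.15,0],0],[[0.1,0.15,0],0],[[0,0,0],0]]'
python3 - <<'E'
from h import *
snap('side','side7'); im=cv2.imread('pics/side7.png')[270:345,230:280]
g=cv2.cvtColor(im,cv2.COLOR_BGR2HSV).astype(int); m=((g[...,0]>30)&(g[...,0]<65)&(g[...,1]>100)).astype(np.uint8)
for r in range(50,75,2):
    x=np.nonzero(m[r])[0]; print(((r+270-150)*2), ((x.min()+60)*2,(x.max()+60)*2,len(x)) if len(x) else None)
E
```

```text
time_s: 20.4
ee_pos: [0.4754, -0.2776, 0.1512]
eef_rot: [3.141, 0.0, 1.089]
force: [-1.3, -0.9, 6.2]
grip_width: 0.0267
grip_force: 8.0
340 None
344 None
348 (np.int64(152), np.int64(182), 16)
352 (np.int64(152), np.int64(186), 16)
356 (np.int64(152), np.int64(188), 17)
360 (np.int64(184), np.int64(184), 1)
364 None
368 None
372 None
376 None
380 None
384 None
388 None
```

```bash
python3 -m pendant '[[[0,0,0],0],[[0,0,0],0],[[0,0,0],0],[[0,0,0],0]]' 0.5 && python3 -m pendant '[[[0,0,0.3],0.121],[[0,0,0.3],0.121],[[0,0,0.3],0.121],[[0,0,0.2],0.121],[[0,0,0],0.121],[[0,0,0],0.121],[[0,0,0],0.121],[[0,0,0],0.121],[[0,0,0],0.121],[[0,0,0],0.121],[[0,0,0],0.121],[[0,0,0],0.121],[[0,0,0],0.119],[[0,0,0],0]]' 0.75
python3 - <<'E'
from h import *
snap('side','side8'); im=cv2.imread('pics/side8.png'); cv2.imwrite('pics/c8.png',cv2.resize(im[150:350,170:370],(400,400)))
E
```

```text
time_s: 20.78
ee_pos: [0.475, -0.2779, 0.1507]
eef_rot: [-3.141, -0.0, 1.089]
force: [-0.0, -0.8, -0.7]
grip_width: 0.0466
grip_force: 0.0
time_s: 21.95
ee_pos: [0.475, -0.2781, 0.1618]
eef_rot: [3.142, -0.0, 2.666]
force: [0.9, -0.6, 0.2]
grip_width: 0.0701
grip_force: 0.0
```

View pics/c8.png

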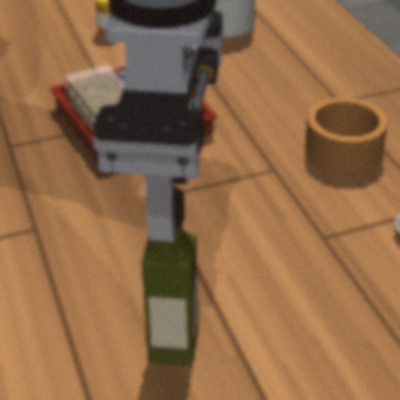

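The bottle stands on its own, with its foot at crop (172,360). Next I regrip the body just below the shoulder.

```bash
python3 -m pendant '[[[0,0,-1],0],[[0,0,-2],0],[[0,0,-2],0],[[0,0,-1.3],0],[[0,0,-0.5],0],[[0,0,0],0]]' 0.75 && python3 -m pendant '[[[0,0,0],0],[[0,0,0],0],[[0,0,0],0],[[0,0,0],0],[[0,0,0],0],[[0,0,0],0],[[0,0,0],0],[[0,0,0],0]]' 0 12 && python3 -m pendant '[[[0,0,0],0],[[0,0,0],0],[[0,0,0.5],0],[[0,0,1],0]]' 0 45
```

```text
time_s: 22.5
ee_pos: [0.4745, -0.2778, 0.0925]
eef_rot: [3.141, -0.002, 2.657]
force: [0.2, -0.3, 0.6]
grip_width: 0.0705
grip_force: 0.0
time_s: 23.17
ee_pos: [0.4752, -0.2784, 0.0944]
eef_rot: [-3.141, 0.001, 2.66]
force: [-0.4, -0.9, 5.4]
grip_width: 0.0426
grip_force: 11.9
time_s: 23.5
ee_pos: [0.4744, -0.2775, 0.1081]
eef_rot: [3.141, -0.003, 2.66]
force: [0.3, 0.8, -2.9]
grip_width: 0.042
grip_force: 44.6
```

```bash
python3 -m pendant '[[[0,0,2],0],[[0,0,3],0],[[0,0,3],0],[[0,0,1.7],0],[[0.4,1.5,0],0.04],[[0.7,2.5,0],0.05],[[0.9,3.3,0],0.06],[[0.9,3.3,0],0.06],[[0.9,3.3,0],0.06],[[0.9,3.3,0],0.06],[[0.9,3.3,0],0.06],[[0.9,3.3,0],0.06],[[0.9,3.3,0],0.06],[[0.9,3.3,0],0.06],[[0.9,3.3,0],0.055],[[0.7,3,0],0],[[0.4,2,0],0],[[0.2,1.2,0],0],[[0,0.3,0],0],[[0,0,0],0]]'
python3 - <<'E'
from h import *
snap('side','side9'); im=cv2.imread('pics/side9.png')[60:260,150:350]; t=snap('top','top9')['color'][160:300,170:310,::-1]
cv2.imwrite('pics/c9.png',np.hstack([cv2.resize(im,(400,400),interpolation=2),cv2.resize(t,(400,400),interpolation=2)]))
o=ctrl.get_obs(); print(o['ee_pos'],o['eef_rot'])
E
```

```text
time_s: 25.17
ee_pos: [0.5798, 0.1239, 0.206]
eef_rot: [-3.141, -0.0, -2.998]
force: [-0.3, -0.4, -1.5]
grip_width: 0.0422
grip_force: 44.6
[0.57992936 0.12276959 0.2061094 ] [-3.14136755e+00 -1.32614778e-04 -2.99927283e+00]
```

View pics/c9.png

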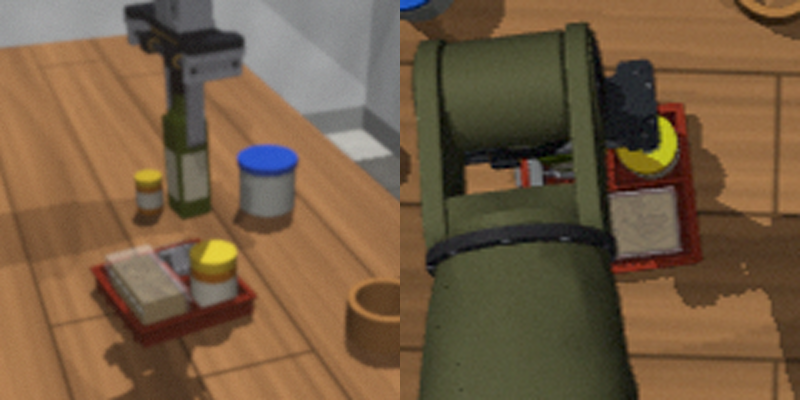

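Run:
```python
from h import *
y=1.714; X=np.array([np.cos(y),np.sin(y),0]);Y=np.array([-X[1],X[0],0]); c=np.array([.5799,.1228,.112])
for off in(-.005,0,.005): print(off,[((proj('side9',c+X*a*.021+Y*(b*.021+off))-[150,60])*2).round().tolist() for a,b in((-1,1),(-1,-1),(1,-1),(1,1))],'body top',[((proj('side9',c+X*a*.021+Y*(b*.021+off)+[0,0,.124])-[150,60])*2).round().tolist() for a,b in((-1,1),(-1,-1))])
im=cv2.imread('pics/side9.png'); g=cv2.cvtColor(im,cv2.COLOR_BGR2HSV).astype(int); m=((g[...,0]>30)&(g[...,0]<70)&(g[...,1]>80)&(g[...,2]<150))
for v in (120,126,130,160,162,164,166,168):
    x=np.nonzero(m[v,220:270])[0]+220; print((v-60)*2,(x.min()-150)*2 if len(x) else None,(x.max()-150)*2+2 if len(x) else None)
b=np.array([.5800,.1185])+X[:2]*.002; print('delta cm',100*(b-c[:2]))
```

```text
-0.005 [[185.0, 219.0], [216.0, 211.0], [201.0, 198.0], [171.0, 205.0]] body top [[180.0, 123.0], [213.0, 117.0]]
0 [[182.0, 220.0], [212.0, 212.0], [197.0, 198.0], [167.0, 206.0]] body top [[177.0, 124.0], [209.0, 118.0]]
0.005 [[178.0, 221.0], [209.0, 213.0], [194.0, 199.0], [164.0, 207.0]] body top [[173.0, 125.0], [205.0, 118.0]]
120 166 186
132 172 186
140 176 186
200 172 208
204 180 206
208 180 208
212 182 196
216 None None
delta cm [-0.01854294 -0.23204723]
```

```bash
python3 -m pendant '[[[0,-0.23,0],0],[[0,0,-1.5],0],[[0,0,-2],0],[[0,0,-1.5],0],[[0,0,-0.8],0],[[0,0,-0.3],0],[[0,0,0],0]]' && python3 -m pendant '[[[0,0,-0.3],0],[[0,0,-0.3],0],[[0,0,-0.3],0],[[0,0,-0.2],0],[[0,0,0],0]]'
```

```text
time_s: 25.85
ee_pos: [0.58, 0.121, 0.1449]
eef_rot: [-3.142, -0.0, -2.999]
force: [0.4, 0.7, -1.8]
grip_width: 0.0418
grip_force: 44.6
time_s: 26.27
ee_pos: [0.5799, 0.1216, 0.1336]
eef_rot: [-3.142, -0.0, -2.998]
force: [-0.8, -0.6, -1.0]
grip_width: 0.0423
grip_force: 44.6
```

```bash
python3 -m pendant '[[[0,0,-0.2],0],[[0,0,-0.2],0],[[0,-0.05,-0.2],0],[[0,-0.05,-0.2],0],[[0,0,0],0]]'; python3 -m pendant '[[[0,0,-0.2],0],[[0,0,-0.2],0],[[0,0,-0.2],0],[[0,0,0],0]]'
```

```text
time_s: 26.68
ee_pos: [0.5798, 0.1205, 0.1254]
eef_rot: [-3.142, -0.001, -2.998]
force: [-0.5, 0.4, -1.7]
grip_width: 0.0421
grip_force: 44.6
time_s: 27.02
ee_pos: [0.5816, 0.1209, 0.1231]
eef_rot: [-3.142, 0.005, -2.998]
force: [-3.8, -0.2, 21.4]
grip_width: 0.0425
grip_force: 44.8
```

Run:
```python
from h import *
o=ctrl.get_obs(); print(o['force'],o['moment'],o['ee_pos'])
snap('side','side10'); im=cv2.imread('pics/side10.png')[130:230,180:280]; t=snap('top','top10')['color'][180:250,200:270,::-1]
cv2.imwrite('pics/c10.png',np.hstack([cv2.resize(im,(400,400),interpolation=2),cv2.resize(t,(400,400),interpolation=2)]))
```

```text
[-3.82831824 -0.17184535 21.42781509] [-0.22100267  0.93120592 -0.12804658] [0.58156308 0.12090592 0.12305482]
```

```bash
python3 -m pendant '[[[0,0,0.3],0],[[0,0,0.3],0],[[0,0,0.1],0],[[0,0,0],0]]'
python3 - <<'E'
from h import *
o=ctrl.get_obs(); print(o['force'],o['moment'],o['ee_pos'])
E
```

```text
time_s: 27.45
ee_pos: [0.58, 0.1206, 0.1269]
eef_rot: [3.142, -0.0, -2.998]
force: [0.4, 0.7, -1.6]
grip_width: 0.0422
grip_force: 44.6
[ 0.39026846  0.66157727 -1.63985962] [ 0.00813725 -0.02545377  0.02475557] [0.5800335 0.1205908 0.1269223]
```

Run:
```python
from h import *
im=cv2.imread('pics/top0.png').astype(np.float32)
im2=cv2.imread('pics/top2.png').astype(np.float32); im=(im+im2)/2 if np.abs(im-im2).mean()<50 else im
t=np.array([.5506,.0981]); y=1.714; X=np.array([np.cos(y),np.sin(y)]);Y=np.array([-X[1],X[0]])
def prof(xs,ys):
    out=[]
    for a in xs:
        for b in ys: out.append(proj('top0',[*(t+X*a/1e3+Y*b/1e3),.03]))
    q=np.float32(out).reshape(len(xs),len(ys),2); v=cv2.remap(im,q[...,0],q[...,1],cv2.INTER_LINEAR); return v[...,2],v[...,1]
ys=np.arange(-84,14,2.)
for n,xs in(('jar bay x-60..-25',np.arange(-60,-24,3.)),('bottle bay x0..12',np.arange(0,13,3.)),('bottle x 62..72',np.arange(60,72,3.))):
    r,g=prof(xs,ys); print(n); print(' '.join(f'{int(a)}:{int(b)}/{int(c)}' for a,b,c in zip(ys,r.mean(0),g.mean(0))))
xs=np.arange(-88,92,2.)
for n,yy in(('along x, y -50..-20',np.arange(-48,-16,3.)),):
    r,g=prof(xs,yy); print(n); print(' '.join(f'{int(a)}:{int(b)}/{int(c)}' for a,b,c in zip(xs,r.mean(1),g.mean(1))))
```

```text
jar bay x-60..-25
-84:133/96 -82:133/95 -80:133/95 -78:128/92 -76:116/80 -74:113/60 -72:126/47 -70:124/42 -68:120/40 -66:99/33 -64:61/18 -62:55/16 -60:63/20 -58:64/20 -56:65/20 -54:71/22 -52:93/30 -50:107/35 -48:110/36 -46:110/36 -44:111/36 -42:110/36 -40:110/35 -38:111/37 -36:111/37 -34:111/36 -32:110/35 -30:110/36 -28:111/36 -26:111/36 -24:111/36 -22:111/36 -20:111/36 -18:110/36 -16:110/36 -14:110/35 -12:110/35 -10:110/36 -8:111/36 -6:110/36 -4:102/33 -2:98/32 0:107/37 2:122/42 4:96/32 6:66/23 8:73/41 10:87/58 12:86/56
bottle bay x0..12
-84:138/99 -82:141/101 -80:145/103 -78:140/100 -76:126/89 -74:118/67 -72:124/50 -70:128/44 -68:127/44 -66:118/40 -64:111/36 -62:112/36 -60:108/35 -58:76/22 -56:42/10 -54:54/15 -52:60/17 -50:61/17 -48:62/20 -46:81/27 -44:102/35 -42:106/36 -40:105/35 -38:105/35 -36:105/36 -34:105/36 -32:105/35 -30:105/35 -28:107/36 -26:107/35 -24:106/34 -22:107/35 -20:107/35 -18:106/35 -16:106/34 -14:106/35 -12:103/34 -10:101/33 -8:96/32 -6:103/33 -4:110/36 -2:111/36 0:111/36 2:115/39 4:106/35 6:63/18 8:75/42 10:88/59 12:84/55
bottle x 62..72
-84:147/105 -82:149/106 -
[... 685 characters left out ...]
36 -50:110/35 -48:110/35 -46:110/35 -44:110/36 -42:111/36 -40:111/36 -38:111/36 -36:111/37 -34:111/36 -32:111/36 -30:111/36 -28:111/37 -26:110/37 -24:99/32 -22:81/26 -20:69/22 -18:65/20 -16:65/20 -14:65/20 -12:60/18 -10:68/21 -8:102/35 -6:114/39 -4:106/35 -2:95/31 0:90/31 2:93/31 4:100/32 6:105/35 8:106/35 10:106/35 12:105/35 14:105/35 16:105/34 18:106/35 20:95/31 22:80/25 24:68/20 26:65/20 28:64/28 30:70/53 32:74/70 34:74/73 36:72/71 38:71/70 40:71/71 42:71/71 44:72/71 46:90/89 48:104/99 50:89/80 52:66/51 54:51/31 56:50/31 58:49/33 60:44/36 62:60/59 64:89/91 66:104/106 68:108/110 70:109/111 72:109/109 74:104/88 76:112/64 78:119/45 80:127/44 82:123/56 84:115/84 86:112/104 88:109/98 90:117/91
```

```bash
python3 -m pendant '[[[0.2,0,0],0],[[0.2,0.05,0],0],[[0,0,-0.3],0],[[0,0,-0.2],0],[[0,0,0],0]]'; python3 -m pendant '[[[0,0,-0.15],0],[[0,0,-0.15],0],[[0,0,0],0]]';  python3 - <<'E'
from h import *
o=ctrl.get_obs(); print(o['force'],o['moment'],o['ee_pos'])
E
```

```text
time_s: 27.87
ee_pos: [0.585, 0.1213, 0.1232]
eef_rot: [-3.142, 0.003, -2.998]
force: [-0.6, 0.4, 10.5]
grip_width: 0.042
grip_force: 44.7
time_s: 28.12
ee_pos: [0.5861, 0.1214, 0.1229]
eef_rot: [-3.141, 0.007, -2.998]
force: [-3.9, 1.0, 29.8]
grip_width: 0.0421
grip_force: 44.9
[-3.88402921  1.04751866 29.84642813] [-0.49473381  1.0706899  -0.18481073] [0.58609355 0.12138755 0.1229277 ]
```

```bash
python3 -m pendant '[[[0,0,0.4],0],[[0,0,0.4],0],[[0,0,0],0]]'
python3 - <<'E'
from fit import *
snap('side','side11')
o=ctrl.get_obs(); ee=o['ee_pos']; print(ee)
def run(f,c,fz,roi):
    im=cv2.imread(f'pics/{f}.png'); x0,y0,x1,y1=roi; h=cv2.cvtColor(im,cv2.COLOR_BGR2HSV).astype(int)[y0:y1,x0:x1]; H,S,V=[h[...,i] for i in range(3)]
    m=(((H>30)&(H<75)&(S>60)&(V<170))|((H>20)&(S<75)&(V>95)&(V<250)&(H<75))).astype(np.uint8)
    n,l,s,_=cv2.connectedComponentsWithStats(m); m=(l==1+np.argmax(s[1:,4])).astype(np.uint8); 
    print(f); print('\n'.join(''.join('#' if v else '.' for v in r) for r in m))
    B=[box(-21,21,-21,21,fz*1e3,fz*1e3+124)]
    # lift origin: fit xy,yaw
    print(fit([(f,m.astype(float),roi)],B,(c[0],c[1],1.714)))
run('side9',(.5799,.1228),.112,(226,134,264,172))
E
```

```text
time_s: 28.37
ee_pos: [0.5841, 0.1211, 0.1272]
eef_rot: [3.142, 0.0, -2.998]
force: [-0.1, -1.3, -2.3]
grip_width: 0.0423
grip_force: 44.6
[0.58396846 0.12108616 0.12673074]
side9
............###.###...................
............#..###....................
...............###....................
.............##..##..#####............
.............#.###.#####.#............
...............#####.....#............
..............###...######............
.............#.######..###............
.............#.#.#.###.####...........
...............###.####.#.............
................#.##....##............
................##..#..###............
................#..#.#..#.#...........
................###..#####............
..................##..##.###..........
................#####..##.##..........
................###.###.####..........
................##..#.#...##..........
................####.#...#.#..........
................####.###..##..........
................##.##.###..#..........
................###...##.###..........
................##.#...#.###..........
..............##########.###..........
................##.######.............
..............#..#####....##..........
...............#......######..........
...............#....#####.##..........
..............####..##..#.#...........
.............####.#.#.###.#...........
..............#.##..#####.##..........
...............############...........
...............#######................
...............#####..................
......................................
......................................
......................................
......................................
([np.float64(0.5922347955723212), np.float64(0.1467030778463648), np.float64(1.2882217268709042)], np.float64(316.278431372549), np.float64(266.0))
```

Run:
```python
from fit import *
im=cv2.imread('pics/side9.png').astype(int); bg=cv2.imread('pics/side0.png').astype(int)
roi=(232,132,262,172); x0,y0,x1,y1=roi
d=np.abs(im-bg).sum(2)[y0:y1,x0:x1]; m=(d>60).astype(np.uint8)
m=cv2.morphologyEx(m,cv2.MORPH_OPEN,np.ones((3,3),np.uint8)); print('\n'.join(''.join('#' if v else '.' for v in r) for r in m))
B=[box(-21,21,-21,21,112,236)]
print(fit([('side9',m.astype(float),roi)],B,(.5799,.1228,1.714)))
```

```text
######################........
######################........
######################........
#######################.......
#######################.......
#######################.......
.####.#####.###########.......
.######################.......
.########.#############.......
.########.#############.......
.########.#############.......
.########.#############.......
..#######.#############.......
..#######.#############.......
..###############.#####.......
..#####################.......
..#####################.......
..#####################.......
..######################......
..#################.####......
..######################......
..######################......
..######################......
.####################.........
.####################.........
.##########.#########.........
.#################...###......
.#######################......
.#######################......
.#######################......
..######################......
..######################......
..######################......
...#####################......
....####################......
.....##################.......
.....###############..........
.......##########.............
........####..................
..............................
([np.float64(0.5778133409105595), np.float64(0.11894357648124673), np.float64(1.6360461943433102)], np.float64(57.360784313725496), np.float64(795.0))
```

```bash
python3 -m pendant '[[[0,0.25,0],0],[[0,0,-0.3],0],[[0,0,-0.3],0],[[0,0,0],0]]'; python3 -m pendant '[[[0,0,-0.15],0],[[0,0,-0.15],0],[[0,0,0],0]]';  python3 - <<'E'
from h import *
o=ctrl.get_obs(); print(o['force'],o['moment'],o['ee_pos'])
E
```

```text
time_s: 28.75
ee_pos: [0.5844, 0.1238, 0.1212]
eef_rot: [3.141, 0.001, -2.998]
force: [-0.9, 1.1, 4.9]
grip_width: 0.042
grip_force: 44.7
time_s: 29.0
ee_pos: [0.5855, 0.1241, 0.1208]
eef_rot: [3.141, 0.005, -2.998]
force: [-4.7, 2.2, 24.0]
grip_width: 0.0421
grip_force: 44.8
[-4.73984205  2.15672747 23.97649543] [-0.0761719   1.07142141 -0.17183166] [0.58545359 0.12407332 0.12084744]
```

```bash
python3 -m pendant '[[[0,0,0.4],0],[[0,0,0.4],0],[[0,0.25,0],0],[[0,0,-0.3],0],[[0,0,-0.3],0],[[0,0,0],0]]'; python3 -m pendant '[[[0,0,-0.15],0],[[0,0,-0.15],0],[[0,0,0],0]]';  python3 - <<'E'
from h import *
o=ctrl.get_obs(); print(o['force'],o['moment'],o['ee_pos'])
E
```

```text
time_s: 29.5
ee_pos: [0.5843, 0.1256, 0.1195]
eef_rot: [-3.141, 0.0, -2.998]
force: [1.3, -3.9, 2.3]
grip_width: 0.0421
grip_force: 44.7
time_s: 29.75
ee_pos: [0.5844, 0.1256, 0.1169]
eef_rot: [-3.141, 0.001, -2.998]
force: [1.6, -4.7, 4.1]
grip_width: 0.0419
grip_force: 44.8
[ 1.631219   -4.69639769  4.1061962 ] [-1.13674629 -0.16522006  0.00827437] [0.5843775  0.12555813 0.11689704]
```

It was the divider edge. The foot is now in, and the keeper pushes sideways as expected, so I press on down.

```bash
python3 -m pendant '[[[0,0,-0.15],0],[[0,0,-0.15],0],[[0,0,-0.15],0],[[0,0,-0.15],0],[[0,0,0],0]]';  python3 -m pendant '[[[0,0,-0.15],0],[[0,0,-0.15],0],[[0,0,-0.15],0],[[0,0,0],0]]'
```

```text
time_s: 30.17
ee_pos: [0.5843, 0.1255, 0.1107]
eef_rot: [-3.14, 0.001, -2.998]
force: [2.3, -5.4, 1.3]
grip_width: 0.042
grip_force: 44.8
time_s: 30.5
ee_pos: [0.584, 0.1254, 0.1057]
eef_rot: [-3.14, -0.001, -2.998]
force: [1.9, -5.0, 0.4]
grip_width: 0.0422
grip_force: 44.8
```

```bash
python3 -m pendant '[[[0,0,-0.15],0],[[0,0,-0.15],0],[[0,0,-0.1],0],[[0,0,-0.1],0],[[0,0,0],0]]';  python3 -m pendant '[[[0,0,-0.1],0],[[0,0,-0.1],0],[[0,0,0],0]]'
```

```text
time_s: 30.92
ee_pos: [0.584, 0.1254, 0.1008]
eef_rot: [-3.14, -0.001, -2.999]
force: [1.1, -4.8, 0.4]
grip_width: 0.0418
grip_force: 44.8
time_s: 31.17
ee_pos: [0.584, 0.1254, 0.0988]
eef_rot: [-3.14, -0.001, -2.998]
force: [0.6, -5.7, -0.2]
grip_width: 0.0419
grip_force: 44.8
```

```bash
python3 -m pendant '[[[0,0,-0.1],0],[[0,0,-0.05],0],[[0,0,0],0]]';  python3 -m pendant '[[[0,0,-0.1],0],[[0,0,-0.05],0],[[0,0,0],0]]'
```

```text
time_s: 31.42
ee_pos: [0.5845, 0.1254, 0.0984]
eef_rot: [-3.14, 0.001, -2.999]
force: [-1.2, -5.8, 7.6]
grip_width: 0.0421
grip_force: 44.8
time_s: 31.67
ee_pos: [0.5851, 0.1254, 0.0983]
eef_rot: [-3.14, 0.003, -2.999]
force: [-3.1, -6.8, 19.3]
grip_width: 0.042
grip_force: 44.8
```

```bash
python3 -m pendant '[[[0,0,0.1],0],[[0,-0.1,0.05],0],[[0,-0.1,0],0],[[0,0,0],0]]';  python3 -m pendant '[[[0,-0.1,0],0],[[0,0,0],0]]'
```

```text
time_s: 32.0
ee_pos: [0.5843, 0.1247, 0.0983]
eef_rot: [3.14, 0.001, -2.999]
force: [-0.3, 2.1, 7.3]
grip_width: 0.0419
grip_force: 44.6
time_s: 32.17
ee_pos: [0.5844, 0.124, 0.0984]
eef_rot: [3.14, 0.001, -2.998]
force: [-0.3, 4.2, 6.7]
grip_width: 0.0422
grip_force: 44.7
```

```bash
python3 -m pendant '[[[0,0.1,0],0],[[0,0,0],0],[[0,0,0],0]]' 0 8 && python3 -m pendant '[[[0,0,0],0],[[0,0,0],0],[[0,0,0],0],[[0,0,0],0],[[0,0,1],0],[[0,0,3],0],[[0,0,4],0],[[0,0,4],0]]' 0.7 && python3 -m pendant '[[[0,0,2],0],[[-1,3,0],0],[[-1,4,0],0],[[-1,4,0],0],[[-1,4,0],0],[[-1,4,0],0],[[-1,4,0],0],[[-1,2,0],0],[[0,0,0],0]]'
python3 - <<'E'
from h import *
s=snap('side','side12')['color'];t=snap('top','top12')['color']
cv2.imwrite('pics/c12.png',np.hstack([cv2.resize(s[90:250,170:330],(400,400),interpolation=2),cv2.resize(t[160:300,170:310],(400,400),interpolation=2)])[:,:,::-1])
a=[t.astype(int) for t in(cv2.imread('pics/side12.png'),cv2.imread('pics/side2.png'))]
d=(np.abs(a[0]-a[1]).sum(2)>70)
X=np.array([np.cos(1.714),np.sin(1.714)]);Y=np.array([-X[1],X[0]]); tr=np.array([.5506,.0981])
c=tr+X*.0175+Y*-.034
for z in(.184,.157,.128,.06,.04): print(z,'expected side px',proj('side12',[*c,z]).round(1),'top px',proj('top12',[*c,z]).round(1))
hs=cv2.cvtColor(cv2.imread('pics/side12.png'),cv2.COLOR_BGR2HSV).astype(int)
dk=(hs[...,2]<55)&(np.arange(560)>225)&(np.arange(560)<275); r=np.nonzero(dk[95:180].sum(1)>5)[0]+95; print('dark cap rows',r.min() if len(r) else None,r.max() if len(r) else None)
for v in range(108,190,6): x=np.nonzero(d[v,200:300])[0]+200; print(v,x.min() if len(x) else None,x.max() if len(x) else None)
E
```

```text
time_s: 32.42
ee_pos: [0.5844, 0.124, 0.0982]
eef_rot: [-3.141, 0.001, -2.998]
force: [-0.0, -1.7, 6.5]
grip_width: 0.0422
grip_force: 8.0
time_s: 33.08
ee_pos: [0.5835, 0.124, 0.2197]
eef_rot: [3.142, -0.001, -2.998]
force: [-0.1, 0.2, 0.1]
grip_width: 0.0661
grip_force: 0.0
time_s: 33.83
ee_pos: [0.5117, 0.378, 0.2383]
eef_rot: [3.141, -0.0, -2.994]
force: [0.5, 0.3, -0.1]
grip_width: 0.066
grip_force: 0.0
0.184 expected side px [244.7 138.2] top px [228.  207.3]
0.157 expected side px [245.1 148.4] top px [229.3 208.5]
0.128 expected side px [245.6 159. ] top px [230.6 209.6]
0.06 expected side px [246.7 182.7] top px [233.5 212.2]
0.04 expected side px [247.  189.4] top px [234.3 212.9]
dark cap rows 138 175
108 None None
114 None None
120 None None
126 None None
132 None None
138 239 250
144 239 250
150 200 250
156 200 253
162 200 256
168 200 257
174 236 257
180 237 261
186 237 267
```

Run:
```python
from fit import *
f='top12'; h=cv2.cvtColor(cv2.imread('pics/top12.png'),cv2.COLOR_BGR2HSV).astype(int); H,S,V=[h[...,i] for i in range(3)]
m=np.zeros(V.shape,bool); m[198:217,219:238]=(V<50)[198:217,219:238]; y,x=np.nonzero(m); print('cap top px',x.mean(),y.mean(),len(x))
yel=(H>22)&(H<36)&(S>180)&(V>130); yel[:, :240]=0; y,x=np.nonzero(yel); print('jar lid',ray(f,(x.mean(),y.mean()),.084),len(x))
s=cv2.cvtColor(cv2.imread('pics/side12.png'),cv2.COLOR_BGR2GRAY).astype(int); print('side col 244 rows 128..146',s[128:147,244])
c=np.array([.5506,.0981])+np.array([-.1426,.9898])*.0175+np.array([-.9898,-.1426])*-.034
d=np.array([.31,.77])/.83*.0135
print('top-back edge row for z',[(z,proj('side12',[*(c+d),z])[1].round(1)) for z in(.184,.189,.194)])
```

```text
cap top px 228.88020833333334 209.078125 192
jar lid [0.58900977 0.0570863  0.084     ] 336
side col 244 rows 128..146 [125 124 126 130 131 133 124 106  69  35  29  30  29  29  25  31  27  27
  26]
top-back edge row for z [(0.184, np.float64(135.9)), (0.189, np.float64(134.0)), (0.194, np.float64(132.1))]
```

The cap's top edge is at row 135.8, which matches a bottle fully seated at 0.184 m. The bottle is upright, and the jar and pack are in their bays.

```bash
python3 -c "
from station import ctrl
print(ctrl.hand_in())"
```

```text
the job is handed in; nothing more can be done
None
```

The pack, then the jar, then the bottle are in their bays, with the bottle pressed past the keeper to the floor, everything released and the job handed in at about 34 s; the bottle's foot pressed on the tray divider three times (up to 30 N) before it went in, and I viewed 11 pictures against the limit of 10.

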